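Snap the freezer box lid shut all round

TASK

The lid of the freezer box is on but its rim is unclipped: go round it with a fingertip and press each of the four raised rim sections down until it clicks shut. Only press: do not grip, lift or tip the box, leave it where it stands, and leave the other things on the cart alone.

Things in the scene. Friction and masses are not known exactly. Their poses are not given: they have to be found in the camera images.
- freezer_box: Freezer food box standing loose on the cart top, 160 (x) x 120 (y) mm, about 0.9 kg, dark grey, with a light grey 168 x 128 mm snap lid. Origin: centre of its underside. The lid's middle panel and four 30 mm square corners are home, tops 82 mm above the cart. Between the corners each side has one hinged rim section, standing up at the start.
- press_a (a point): Point to press on the +x short side's rim section: on its upper face, 22 mm out from its hinge, midway along (moves with it). The section is a light grey plate 4 mm thick, 64 mm along the rim, 30 mm hinge to outer edge, with a 12 mm skirt. Hinge line at x = +54 mm in the box's frame, 80 mm above the cart; when shut the point is 82 mm above the cart, 76 mm from the box's middle.
- section_a (a joint): Angle of the +x short side's section: 0 = unclipped, outer edge about 12 mm above flush; 0.40 rad = shut, flush with panel and corners. Pressing its outer half straight down turns it: it resists with about 4 to 8 N at first (more if pressed fast), then less, snaps over at about 0.26, pulls itself shut and stays. Let go earlier, it springs back up.
- press_b (a point): Point to press on the +y long side's rim section: on its upper face, 22 mm out from its hinge, midway along (moves with it). The section is a light grey plate 4 mm thick, 104 mm along the rim, 30 mm hinge to outer edge, with a 12 mm skirt. Hinge line at y = +34 mm in the box's frame, 80 mm above the cart; when shut the point is 82 mm above the cart, 56 mm from the box's middle.
- section_b (a joint): Angle of the +y long side's section: 0 = unclipped, outer edge about 12 mm above flush; 0.40 rad = shut, flush with panel and corners. Pressing its outer half straight down turns it: it resists with about 4 to 8 N at first (more if pressed fast), then less, snaps over at about 0.26, pulls itself shut and stays. Let go earlier, it springs back up.
- press_c (a point): Point to press on the -x short side's rim section: on its upper face, 22 mm out from its hinge, midway along (moves with it). The section is a light grey plate 4 mm thick, 64 mm along the rim, 30 mm hinge to outer edge, with a 12 mm skirt. Hinge line at x = -54 mm in the box's frame, 80 mm above the cart; when shut the point is 82 mm above the cart, 76 mm from the box's middle.
- section_c (a joint): Angle of the -x short side's section: 0 = unclipped, outer edge about 12 mm above flush; 0.40 rad = shut, flush with panel and corners. Pressing its outer half straight down turns it: it resists with about 4 to 8 N at first (more if pressed fast), then less, snaps over at about 0.26, pulls itself shut and stays. Let go earlier, it springs back up.
- press_d (a point): Point to press on the -y long side's rim section: on its upper face, 22 mm out from its hinge, midway along (moves with it). The section is a light grey plate 4 mm thick, 104 mm along the rim, 30 mm hinge to outer edge, with a 12 mm skirt. Hinge line at y = -34 mm in the box's frame, 80 mm above the cart; when shut the point is 82 mm above the cart, 56 mm from the box's middle.
- section_d (a joint): Angle of the -y long side's section: 0 = unclipped, outer edge about 12 mm above flush; 0.40 rad = shut, flush with panel and corners. Pressing its outer half straight down turns it: it resists with about 4 to 8 N at first (more if pressed fast), then less, snaps over at about 0.26, pulls itself shut and stays. Let go earlier, it springs back up.
- insulator: Red plastic fence-post insulator, a ribbed spool 42 mm in diameter and 58 mm high, standing loose; origin at the centre of its underside. Bystander.
- tile: Yellow ceramic tile 100 x 100 x 9 mm lying flat; origin at the centre of its underside. Bystander.
- plier: Galvanized fence plier about 245 mm long along x, 66 mm wide, 18 mm high, lying flat, head to +x; origin on the cart top in the middle of its length. Bystander.
- bit_case: Hinged aluminium hex bit case lying open flat, 160 (x) x 130 (y) x 20 mm; origin at the centre of its underside. Bystander.
Not all that is in view belongs to the job. What is shaped like the freezer_box but green or red is not meant.

How it is judged:
By the outcome, as a careful person would: the job done as asked, in the order asked, and still so for the second after the job is handed in, with the robot touching nothing.
It also fails if it takes over 51 s, if anything falls off the work surface, if the arm or the gripper's body presses on something with over 40 N, if the wrist force passes 120 N, or if a joint passes its speed limit or range.

ROBOT

A 6-joint arm with a two-finger parallel gripper is mounted at the origin on the work surface. World frame = base frame: x ahead of the robot, y to its left, z up, the work surface at z = 0. Lengths are in m, angles in degrees, forces in N, time in s.
With the tool pointing down it reaches from about 0.25 to 0.725 m from the base axis. Payload 9.7 kg.
Tool frame: the origin (TCP) lies midway between the tips of the shut fingers; the grasp point (between the pads) lies 19 mm behind it; z points along the fingers, y is the line along which they close (so a half turn about z gives the same grasp; the last joint's range is limited). The gripper opens to 85 mm and grips with 20 to 120 N. Pads are 22 mm wide; open, the fingers measure 114 mm over their backs; the gripper's body (76 mm by 85 mm) begins 54 mm behind the grasp point. The pads swing forward as they close: fully open they stand 13 mm farther back than shut.
Start: joints at [66.463, 4.979, 10.078, 95.1, 0, 90], TCP at [0.22, 0.504, 0.231] pointing down, gripper open.
Joint ranges: [-179.16, 179.16], [-48.56, 103.87], [-65.8, 70.77], [-126.05, 130.52], [-82.76, 87.17], [-180, 180]. Speed limits (degrees/s): [127.2, 127.2, 147.25, 180, 180, 180].

INTERFACE

Orientations are given as [roll, pitch, yaw] about the fixed x, y, z axes, in that order (R = Rz(yaw) Ry(pitch) Rx(roll)).
In Python, from workcell import bot gives the robot as it stands.
- The arm moves only by the shell command python3 -m crank 'ROWS' [FORCE]. ROWS is JSON, a list of rows, each an object with "gripper": the finger opening in mm, from 0 to 85.4; "travel": the shift along the tool's x, y, z in mm, a list of three; "twist": the turn, a rotation vector about the tool's x, y, z in rad, a list of three. In form: [{"gripper": gripper, "travel": [tx, ty, tz], "twist": [rx, ry, rz]}, ...]. A call has 1 to 12 rows; each row shifts and turns the commanded pose from where the row before left it, along the tool's axes as they then stand; what a row does not reach is not made up. A row lasts 1/8 s, in which the tool goes at most 62.5 mm and 10.7 degrees, less where a joint would pass 70% of its speed; a pose out of reach is approached as far as the arm can. A call is refused whole if a number of a shift passes 62.5 or a number of a turn 0.188, either way. A call with a gripper value outside its range is refused whole. The fingers move at their own pace and stop on an object; FORCE is the grip in N (left out, the last holds). Time passes only in rows, so rows that do not move let the fingers close. It gives the time, the measured TCP pose, the force, the opening and the grip force at its end, in the units of the state.
- bot.get_obs(): the state, without advancing time (a new reading comes with each control period).
- bot.camera(name): name is "scene" or "top" or "wrist"; returns the picture (384x512x3 uint8, red, green, blue); there is no depth.
- bot.calibration(name): a dict with "vfov" (degrees; the focal length in pixels is half the picture's height over the tangent of half this angle, whatever the lens; pixels are square), "cx", "cy" (the principal point, pixels), "camera_from_world" (4x4, takes a point from world to camera coordinates). Camera axes: x right, y down, z forward; pixel columns grow to the right and rows downward; lengths in m; the calibration is good to about 2 mm. A picture is of the moment at which its call begins: read the wrist's pose just before it. calibration takes no time and is no camera call; for the wrist camera it gives the pose at the moment of the call.
- bot.job_done(): hands the job in; it is judged then, once.
The state is a dict: "time": time; "q": joint angles; "qd": joint speeds; "joint_efforts": joint torques, N m; "ee_pos": TCP position; "tcp_rot": TCP orientation; "wrist_force": force on the tool from outside, world axes, zero at the start; "torque": the same for the moment, N m; "opening": finger opening in m; "grasp_force": force on a finger pad.
Only numpy, scipy, OpenCV 4.12 (cv2) and the standard library are available. Lean on these libraries where they do the work, as an engineer would, in place of code of your own. Each camera call takes 0.05 s, during which the arm holds its last target. There are 200 camera calls.

## Working session

There is one attempt and no reset: what is moved stays moved. The work goes in short steps, Python scripts to look and compute and a shell command to move; the robot and the scene stay as the last step left them, time stands still between calls to the robot, and variables do not carry over. Pictures are saved under pics/ and viewed, at most 10 in all, crops included, and the job is handed in when it is done.

```bash
mkdir -p pics; ls; cat > h.py <<'E'
from workcell import bot
import cv2, numpy as np
def shot(n,f):
    im=bot.camera(n); cv2.imwrite('pics/'+f,im[:,:,::-1]); return im
def ray(n,px,z,cal=None):
    c=cal or bot.calibration(n); f=192/np.tan(np.radians(c['vfov']/2))
    M=np.array(c['camera_from_world']); R=M[:3,:3]; o=-R.T@M[:3,3]
    px=np.atleast_2d(np.array(px,float))
    d=np.c_[(px[:,0]-c['cx'])/f,(px[:,1]-c['cy'])/f,np.ones(len(px))]@R
    return o+d*((z-o[2])/d[:,2])[:,None]
E
python3 - <<'E'
from h import *
o=bot.get_obs(); print(o)
shot('top','t1.png'); shot('scene','s1.png')
print(bot.calibration('top'))
E
```

```text
pics
{'time': 0.0, 'q': array([6.64625140e+01, 5.01262995e+00, 1.00336353e+01, 9.51003874e+01,
       1.72734074e-05, 8.99985557e+01]), 'qd': array([-0.10908086,  0.07213921, -0.02569821,  0.01568976,  0.0522225 ,
       -0.04755908]), 'joint_efforts': array([-1.27082694e-03, -5.20381987e+01,  4.64811015e+01,  1.62423350e-02,
       -1.46847492e-04,  2.85607250e-06]), 'ee_pos': array([0.21954653, 0.50402063, 0.23056107]), 'tcp_rot': array([-1.79920618e+02, -1.92744201e-05,  1.56463958e+02]), 'wrist_force': array([-0.47908397, -0.54399318, -0.4131973 ]), 'torque': array([ 0.01905107, -0.05253434, -0.04126161]), 'grasp_force': 0.0, 'opening': 0.08493393233870374}
{'vfov': 55.23653472073412, 'cx': 260.0705050792762, 'cy': 189.85104665388522, 'camera_from_world': array([[ 0.02139061, -0.99972757,  0.00933924,  0.06777635],
       [-0.99114678, -0.0224295 , -0.13086242,  0.50233775],
       [ 0.13103624, -0.00645733, -0.99135655,  1.0515825 ],
       [ 0.        ,  0.        ,  0.        ,  1.        ]])}
```

View pics/t1.png

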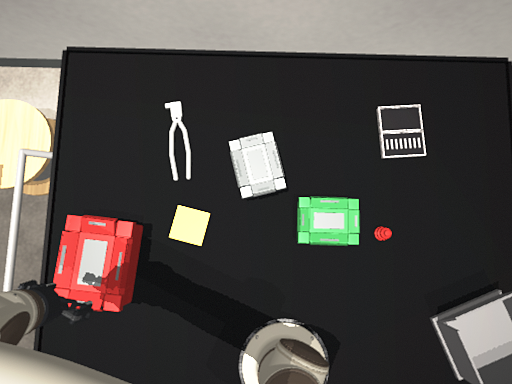

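View pics/s1.png

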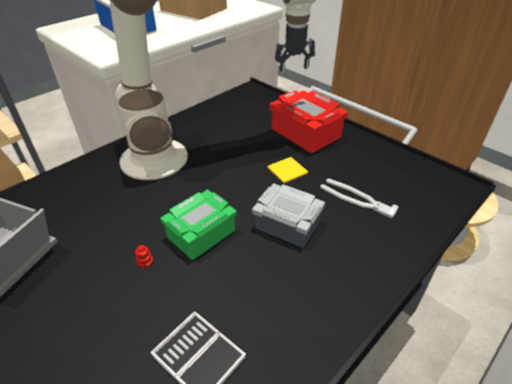

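The top view shows the light grey lid at about (257,165), with its long axis roughly along world x and turned slightly to +y. The green box is at (328,220) and the red one at (97,262). Next I'll measure the grey lid.

```bash
cat >> h.py <<'E'
def lid(im,lo,roi):
    hsv=cv2.cvtColor(im,cv2.COLOR_RGB2HSV)
    m=((hsv[...,1]<40)&(hsv[...,2]>lo)).astype(np.uint8)
    k=np.zeros_like(m); x0,y0,x1,y1=roi; k[y0:y1,x0:x1]=m[y0:y1,x0:x1]
    cs,_=cv2.findContours(k,cv2.RETR_EXTERNAL,cv2.CHAIN_APPROX_NONE)
    return max(cs,key=cv2.contourArea)[:,0,:]
def rect(P):
    (c,s,a)=cv2.minAreaRect((P[:,:2]*1000).astype(np.float32))
    if s[0]<s[1]: a-=90; s=s[::-1]
    return np.array(c),s,(a+90)%180-90
E
python3 - <<'E'
from h import *
im=cv2.imread('pics/t1.png')[:,:,::-1].copy()
for lo in (90,120,150):
  c=lid(im,lo,(215,120,295,210)); print(lo,rect(ray('top',c,.084)))
w=bot.calibration('wrist'); M=w['camera_from_world']; o=bot.get_obs()
print(w['vfov'],w['cx'],w['cy'],-M[:3,:3].T@M[:3,3],M[:3,:3].T[:,2], o['ee_pos'])
E
```

```text
90 (array([567.36602783,  89.97214508]), (174.21466064453125, 134.7288055419922), 15.326604843139648)
120 (array([567.43151855,  90.4813385 ]), (172.8699188232422, 132.78585815429688), 15.130029678344727)
150 (array([568.09783936,  90.41884613]), (170.46873474121094, 129.06138610839844), 15.226483345031738)
68.60351472551936 249.57375401157466 193.39495715453208 [0.14310391 0.53882108 0.37321182] [ 0.29909693 -0.13237407 -0.94499637] [0.21954734 0.50405902 0.23066422]
```

```bash
python3 -m crank '[{"gripper":0,"travel":[0,0,0],"twist":[0,0,0.179]},{"gripper":0,"travel":[0,0,0],"twist":[0,0,0.179]},{"gripper":0,"travel":[0,0,0],"twist":[0,0,0.179]},{"gripper":0,"travel":[0,0,0],"twist":[0,0,0.179]},{"gripper":0,"travel":[0,0,0],"twist":[0,0,0.179]},{"gripper":0,"travel":[0,0,0],"twist":[0,0,0]}]'
```

```text
time: 0.85
ee_pos: [0.2196, 0.5041, 0.2309]
tcp_rot: [-180.0, 0.0, 105.3]
wrist_force: [0.6, 0.2, 1.1]
opening: 0.0001
grasp_force: 0.0
```

```bash
python3 -m crank '[{"gripper":0,"travel":[-54.6,22.7,0],"twist":[0,0,0]},{"gripper":0,"travel":[-54.6,22.7,0],"twist":[0,0,0]},{"gripper":0,"travel":[-54.6,22.7,0],"twist":[0,0,0]},{"gripper":0,"travel":[-54.6,22.7,0],"twist":[0,0,0]},{"gripper":0,"travel":[-54.6,22.7,0],"twist":[0,0,0]},{"gripper":0,"travel":[-54.6,22.7,10],"twist":[0,0,0]},{"gripper":0,"travel":[-54.6,22.7,15],"twist":[0,0,0]},{"gripper":0,"travel":[-54.6,22.7,15],"twist":[0,0,0]},{"gripper":0,"travel":[-54.6,22.7,15],"twist":[0,0,0]},{"gripper":0,"travel":[-54.6,22.7,15],"twist":[0,0,0]},{"gripper":0,"travel":[0,0,0],"twist":[0,0,0]},{"gripper":0,"travel":[0,0,0],"twist":[0,0,0]}]'; python3 - <<'E'
from h import *
o=bot.get_obs(); cal=bot.calibration('wrist'); im=shot('wrist','w1.png')
print(o['time'],o['ee_pos'],o['tcp_rot'],o['wrist_force'],o['opening'])
import pickle; pickle.dump(cal,open('w1.pkl','wb'))
for lo in (110,150):
  c=lid(im,lo,(0,0,512,384)); print(lo,len(c),rect(ray('wrist',c,.084,cal)))
E
```

```text
time: 2.35
ee_pos: [0.5814, 0.0368, 0.1611]
tcp_rot: [-180.0, -0.0, 105.3]
wrist_force: [-0.6, 0.3, 0.4]
opening: -0.0002
grasp_force: 0.0
2.35 [0.58142485 0.03682941 0.16109745] [-1.79956657e+02 -2.59490452e-02  1.05305805e+02] [-0.57937778  0.26803047  0.42498014] -0.0001788600019960953
110 931 (array([568.80639648,  91.10123444]), (170.20025634765625, 130.6919403076172), 15.322481155395508)
150 1430 (array([573.10620117,  75.33424377]), (169.95338439941406, 97.99462127685547), 15.328803062438965)
```

View pics/w1.png

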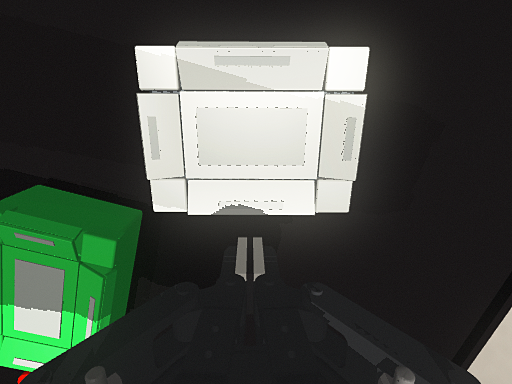

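The wrist view shows the whole lid. Its corners are at about (135,46), (370,47), (352,212) and (152,212), and the fingertips at (250,240) are on the −y side. I'll check it against the four fixed corner squares, whose height is known (82 mm).

```bash
python3 - <<'E'
from h import *
import pickle; cal=pickle.load(open('w1.pkl','rb'))
P=ray('wrist',[(135,46),(370,46.5),(352,212),(153,211)],.082,cal)[:,:2]*1000
print(P,[np.linalg.norm(P[i]-P[i-1]) for i in range(4)]); c=P.mean(0); print(c)
d=P[1]-P[0]+P[2]-P[3]; a=np.degrees(np.arctan2(d[1],d[0])); print(a)
R=np.array([[np.cos(np.radians(a)),-np.sin(np.radians(a))],[np.sin(np.radians(a)),np.cos(np.radians(a))]])
e=bot.get_obs()['ee_pos'][:2]*1000
for n,v in zip('abcd',[(77,0),(0,57),(-77,0),(0,-57)]): print(n,c+R@v, 'box-frame shift from TCP', v-R.T@(e-c))
E
```

```text
[[473.01682758 129.69014621]
 [633.07622844 173.21897957]
 [668.79191669  51.83349076]
 [504.9368969    7.81955529]] [np.float64(125.98147386142163), np.float64(165.87275586193243), np.float64(126.53081553777359), np.float64(169.66347286700312)]
[569.9554674   90.64054296]
15.12373215260683
a [644.28854514 110.73018092] box-frame shift from TCP [79.87390432 54.38454013]
b [555.08391722 145.66632778] box-frame shift from TCP [  2.87390432 111.38454013]
c [495.62238966  70.550905  ] box-frame shift from TCP [-74.12609568  54.38454013]
d [584.82701758  35.61475814] box-frame shift from TCP [ 2.87390432 -2.61545987]
```

```bash
python3 -m crank '[{"gripper":0,"travel":[27.2,40,0],"twist":[0,0,0]},{"gripper":0,"travel":[27.2,40,0],"twist":[0,0,0]},{"gripper":0,"travel":[0,0,30],"twist":[0,0,0]},{"gripper":0,"travel":[0,0,25],"twist":[0,0,0]},{"gripper":0,"travel":[0,0,5],"twist":[0,0,0]},{"gripper":0,"travel":[0,0,3],"twist":[0,0,0]},{"gripper":0,"travel":[0,0,2],"twist":[0,0,0]},{"gripper":0,"travel":[0,0,2],"twist":[0,0,0]},{"gripper":0,"travel":[0,0,2],"twist":[0,0,0]},{"gripper":0,"travel":[0,0,0],"twist":[0,0,0]}]'
```

```text
time: 3.65
ee_pos: [0.6451, 0.1102, 0.093]
tcp_rot: [179.9, 0.0, 105.2]
wrist_force: [1.1, 0.0, 3.7]
opening: 0.0001
grasp_force: 2.0
```

```bash
python3 -m crank '[{"gripper":0,"travel":[0,0,1.5],"twist":[0,0,0]},{"gripper":0,"travel":[0,0,1.5],"twist":[0,0,0]},{"gripper":0,"travel":[0,0,1.5],"twist":[0,0,0]},{"gripper":0,"travel":[0,0,1.5],"twist":[0,0,0]}]'; python3 -m crank '[{"gripper":0,"travel":[0,0,1.5],"twist":[0,0,0]},{"gripper":0,"travel":[0,0,1.5],"twist":[0,0,0]},{"gripper":0,"travel":[0,0,0.5],"twist":[0,0,0]},{"gripper":0,"travel":[0,0,0],"twist":[0,0,0]}]'
```

```text
time: 4.15
ee_pos: [0.6449, 0.1102, 0.0865]
tcp_rot: [180.0, 0.0, 105.2]
wrist_force: [0.4, 1.0, 2.4]
opening: 0.0
grasp_force: 0.8
time: 4.65
ee_pos: [0.6445, 0.1102, 0.0825]
tcp_rot: [-180.0, -0.0, 105.2]
wrist_force: [0.5, 0.6, -0.5]
opening: -0.0002
grasp_force: 0.0
```

Section a snapped: the force fell to zero at z = 82.5 mm. Next is b.

```bash
python3 -m crank '[{"gripper":0,"travel":[0,0,-27.5],"twist":[0,0,0]},{"gripper":0,"travel":[28.5,-38.5,0],"twist":[0,0,0]},{"gripper":0,"travel":[28.5,-38.5,0],"twist":[0,0,0]},{"gripper":0,"travel":[0,0,10],"twist":[0,0,0]},{"gripper":0,"travel":[0,0,4],"twist":[0,0,0]},{"gripper":0,"travel":[0,0,2],"twist":[0,0,0]},{"gripper":0,"travel":[0,0,1.5],"twist":[0,0,0]},{"gripper":0,"travel":[0,0,1.5],"twist":[0,0,0]},{"gripper":0,"travel":[0,0,0],"twist":[0,0,0]}]'; python3 -m crank '[{"gripper":0,"travel":[0,0,1.5],"twist":[0,0,0]},{"gripper":0,"travel":[0,0,1.5],"twist":[0,0,0]},{"gripper":0,"travel":[0,0,1.5],"twist":[0,0,0]},{"gripper":0,"travel":[0,0,1.5],"twist":[0,0,0]},{"gripper":0,"travel":[0,0,1.5],"twist":[0,0,0]},{"gripper":0,"travel":[0,0,1],"twist":[0,0,0]},{"gripper":0,"travel":[0,0,0],"twist":[0,0,0]}]'
```

```text
time: 5.78
ee_pos: [0.5559, 0.1453, 0.0917]
tcp_rot: [180.0, -0.0, 105.2]
wrist_force: [-0.9, 2.4, 3.5]
opening: -0.0001
grasp_force: 2.2
time: 6.65
ee_pos: [0.5553, 0.1449, 0.0825]
tcp_rot: [-180.0, 0.0, 105.2]
wrist_force: [-0.2, -0.1, 0.1]
opening: -0.0001
grasp_force: 0.0
```

Section b has gone the same way. Next is c, from (0,57) to (−77,0), so travel is [−57, −77].

```bash
python3 -m crank '[{"gripper":0,"travel":[0,0,-27.5],"twist":[0,0,0]},{"gripper":0,"travel":[-28.5,-38.5,0],"twist":[0,0,0]},{"gripper":0,"travel":[-28.5,-38.5,0],"twist":[0,0,0]},{"gripper":0,"travel":[0,0,10],"twist":[0,0,0]},{"gripper":0,"travel":[0,0,4],"twist":[0,0,0]},{"gripper":0,"travel":[0,0,2],"twist":[0,0,0]},{"gripper":0,"travel":[0,0,1.5],"twist":[0,0,0]},{"gripper":0,"travel":[0,0,1.5],"twist":[0,0,0]},{"gripper":0,"travel":[0,0,0],"twist":[0,0,0]}]'; python3 -m crank '[{"gripper":0,"travel":[0,0,1.5],"twist":[0,0,0]},{"gripper":0,"travel":[0,0,1.5],"twist":[0,0,0]},{"gripper":0,"travel":[0,0,1.5],"twist":[0,0,0]},{"gripper":0,"travel":[0,0,1.5],"twist":[0,0,0]},{"gripper":0,"travel":[0,0,1.5],"twist":[0,0,0]},{"gripper":0,"travel":[0,0,1],"twist":[0,0,0]},{"gripper":0,"travel":[0,0,0],"twist":[0,0,0]}]'
```

```text
time: 7.78
ee_pos: [0.4963, 0.0703, 0.0916]
tcp_rot: [180.0, -0.0, 105.2]
wrist_force: [-0.4, 1.3, 3.9]
opening: -0.0002
grasp_force: 1.6
time: 8.65
ee_pos: [0.496, 0.0698, 0.0826]
tcp_rot: [-180.0, -0.0, 105.2]
wrist_force: [-1.1, -0.5, -0.3]
opening: -0.0002
grasp_force: 0.0
```

```bash
python3 -m crank '[{"gripper":0,"travel":[0,0,-27.5],"twist":[0,0,0]},{"gripper":0,"travel":[-28.5,38.5,0],"twist":[0,0,0]},{"gripper":0,"travel":[-28.5,38.5,0],"twist":[0,0,0]},{"gripper":0,"travel":[0,0,10],"twist":[0,0,0]},{"gripper":0,"travel":[0,0,4],"twist":[0,0,0]},{"gripper":0,"travel":[0,0,2],"twist":[0,0,0]},{"gripper":0,"travel":[0,0,1.5],"twist":[0,0,0]},{"gripper":0,"travel":[0,0,1.5],"twist":[0,0,0]},{"gripper":0,"travel":[0,0,0],"twist":[0,0,0]}]'; python3 -m crank '[{"gripper":0,"travel":[0,0,1.5],"twist":[0,0,0]},{"gripper":0,"travel":[0,0,1.5],"twist":[0,0,0]},{"gripper":0,"travel":[0,0,1.5],"twist":[0,0,0]},{"gripper":0,"travel":[0,0,1.5],"twist":[0,0,0]},{"gripper":0,"travel":[0,0,1.5],"twist":[0,0,0]},{"gripper":0,"travel":[0,0,1],"twist":[0,0,0]},{"gripper":0,"travel":[0,0,0],"twist":[0,0,0]}]'
```

```text
time: 9.78
ee_pos: [0.5851, 0.0349, 0.092]
tcp_rot: [180.0, 0.0, 105.2]
wrist_force: [-3.1, -1.2, 4.8]
opening: 0.0005
grasp_force: 2.2
time: 10.65
ee_pos: [0.5852, 0.0351, 0.0825]
tcp_rot: [-180.0, -0.0, 105.2]
wrist_force: [-0.5, 0.0, 0.2]
opening: 0.0003
grasp_force: 0.0
```

Now lift clear to the first viewing pose, and look.

```bash
python3 -m crank '[{"gripper":0,"travel":[0,0,-39],"twist":[0,0,0]},{"gripper":0,"travel":[0,0,-39],"twist":[0,0,0]},{"gripper":0,"travel":[0,0,0],"twist":[0,0,0]},{"gripper":0,"travel":[0,0,0],"twist":[0,0,0]}]'; python3 - <<'E'
from h import *
cal=bot.calibration('wrist'); im=shot('wrist','w2.png'); s=shot('scene','s2.png')
print(rect(ray('wrist',lid(im,110,(0,0,512,384)),.082,cal)))
cv2.imwrite('pics/s2c.png',cv2.resize(s[170:260,230:340,::-1],None,fx=5,fy=5,interpolation=cv2.INTER_CUBIC))
E
```

```text
time: 11.15
ee_pos: [0.5852, 0.0351, 0.1602]
tcp_rot: [-180.0, -0.0, 105.2]
wrist_force: [-0.2, 0.4, -0.0]
opening: 0.0002
grasp_force: 0.0
(array([568.91052246,  90.55905151]), (167.0894317626953, 126.74030303955078), 15.207202911376953)
```

View pics/w2.png

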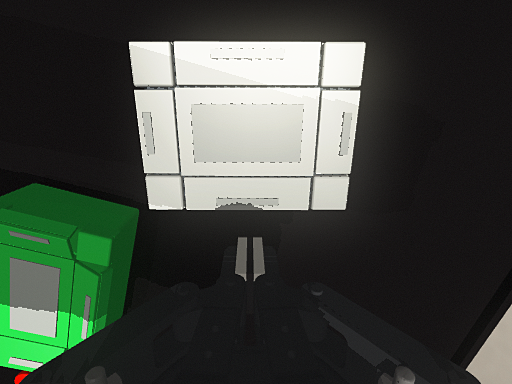

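View pics/s2c.png

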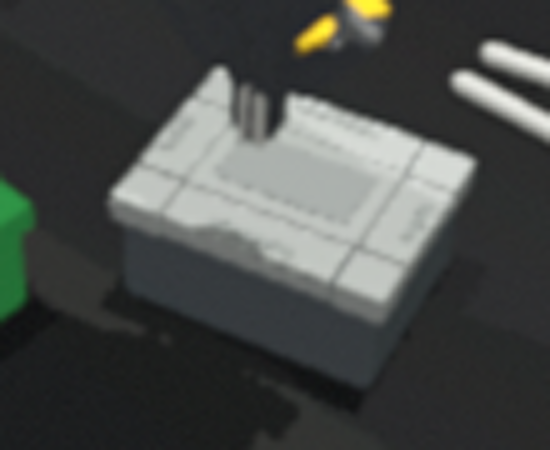

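In the wrist view all four sections are flush with the corners, with straight outlines from (129,42) to (347,209). The measured lid is 167 x 127 mm (168 x 128 given), and the box hasn't moved. The dark patch on the near edge in the scene crop is the hand's shadow. The arm is clear of everything.

```bash
python3 -c "from workcell import bot; print(bot.job_done())"
```

```text
the job is handed in; nothing more can be done
None
```

I pressed all four rim sections of the freezer box shut in the order a, b, c, d, the closing look showed them flush with the box where it stood, and I handed the job in with the arm clear; no verdict came back.

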